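# Weigh a drying pot on the hook scale

## Task

Weigh the basket-handled clay pot: hang it by its handle on the hook of the spring scale, easing the weight on so that the scale never hits its bottom stop, let go and wait until it hangs still. Then slide the marker on the scale until its index is level with the scale's pointer, and leave the pot hanging there upright and still. Do not tip the pot over, and leave everything else where it stands.

Things in the scene. Friction and masses are not known exactly. Their poses are not given: they have to be found in the camera images.
- pot: Open terracotta pot with a basket handle arching over its mouth, hidden mass about 0.3 to 0.57 kg. Cup 104 mm across the rim, 72 mm at the foot, 80 mm high; 158 mm high over the handle. Starts upright in either of two places (the plain pot in the other). Origin: centre of the underside, z up; the handle lies in its y-z plane; half a turn makes no difference
- loop (a point): On the pot: underside of the middle of the handle's crown, a round bar along y 10 mm thick, 148 mm above the pot's underside; rests on the hook. It joins two upright legs, outer faces at y = +-26 mm, 16 mm wide along x, from z = 103 to 155 mm: grasp across both from above, the hook then passes between. Window below the crown: 34 mm wide, at mid-width open down to the mouth
- scale: Pillar spring scale fixed to the table. Origin on the table below the column's front face; x points from hook to column, away from the robot; turned up to +-0.25 rad about z. Grey column 44 mm wide (y), 387 mm high; base plate 14 mm thick, x -150 to 70, y -180 to 70 mm. Hook at y = 0; rule at y = -107, marker's guide rod (12 mm) at y = -130, x = 18, joined to the column by a bar, top z = 344
- hook_seat (a point): Lowest point of the hook's top side, where the loop rests, 125 mm in front of the column. The hook is a round bar 10 mm thick along the scale's x: 20 mm further to -x its tip turns up, ending 22 mm above the seat, 150 mm before the column; behind the seat it runs level, its top 8 mm above the seat. Empty, the seat is 285 mm above the table; loaded it sinks straight down. Axes as the scale's
- carriage (a joint): How far the hook and pointer have sunk (m): 0 empty, grows downward, bottom stop at 0.100. Spring about 90 N/m, damped, so the pot sinks it by some 35 to 62 mm and it settles in one or two seconds
- pointer (a point): Tip of the pointer, a thin dark blade 3 mm thick that is fixed to the hook carriage and sinks with it, ending at the +y edge of the narrow white rule (10 mm wide), at scale x = -4, y = -103 mm; empty it is 285 mm above the table. Axes as the scale's
- marker_index (a point): Tip of the marker's index blade (3 mm thick) at the -y edge of the rule, 8 mm across from the pointer's tip, at scale x = -4, y = -111 mm; it slides up and down with the marker and faces the pointer's tip when both have the same height. Axes as the scale's
- marker_grip (a point): Middle of the top of the marker's black grip fin: 36 mm along the scale's x, 12 mm wide along y, reaching 42 mm below this point; 94 mm in front of the column, 135 mm to its -y side, 37 mm above the index. A bar 10 mm wide joins it to the guide rod. It can be pinched, or pushed down, from above
- marker (a joint): How far the marker has been slid down (m): 0 is the top end, where its index is 300 mm above the table; grows downward to 0.110. Friction about 2 N holds it where it is left
- plain_pot: Terracotta pot with the same cup but no handle, 104 mm across, 80 mm high; not to be moved. Origin: centre of underside
- bowl: White bowl 110 mm across, 45 mm high; not to be moved. Origin: centre of underside
- rolling_pin: Wooden rolling pin 208 mm long, 44 mm thick, along its x; not to be moved. Origin: middle of the underside
- spatula: Wooden-handled spatula lying flat, 200 mm long along its x; not to be moved
- glaze_jar: White jar 68 mm across, 85 mm high; not to be moved. Origin: centre of underside
- vase: Terracotta vase 92 mm across, 125 mm high; not to be moved. Origin: centre of underside
- clay_block: Block of clay 130 x 100 x 75 mm; not to be moved. Origin: centre of underside
Mind the look-alikes: they are no part of the job. What is shaped like the pot but green or purple is not meant.

How it is judged:
On the way, in this order (a step that is already met when the one before it is completed fails the run):
1. the pot hangs from the hook by its handle, let go and still, before the marker is set (distance between loop and hook_seat below 0.018 m and contact force between pot and scale above 1.5 N and linear speed of pot below 0.025 m/s and angular speed of pot below 0.5 rad/s and angle between pot's own z axis and vertical below 0.2 rad and contact force between each of pot, scale and the arm below 0.05 N and contact force between each of pot, scale and the fingers below 0.05 N), for 0.6 s.
2. the marker's index is level with the pointer (within 5 mm) with the pot hanging there (z of marker_index in the frame of pointer between -0.005 and 0.005 m and distance between loop and hook_seat below 0.018 m and contact force between pot and scale above 1.5 N), for 0.3 s.
At the end, for the whole second after the job is handed in: the pot hangs by its handle in the hook's seat (loop within 18 mm of it), upright within 0.2 rad, still (under 25 mm/s, 0.5 rad/s) and untouched; the marker's index is within 5 mm of the pointer's height; scale and pot are not touched by the robot (all of step 2 and linear speed of pot below 0.025 m/s and angular speed of pot below 0.5 rad/s and angle between pot's own z axis and vertical below 0.2 rad and contact force between each of pot, scale and the arm below 0.05 N and contact force between each of pot, scale and the fingers below 0.05 N).
It fails at once if the scale is driven onto its bottom stop (value of joint carriage above 0.096 m).
It fails at once if the pot is tipped over (angle between pot's own z axis and vertical above 0.8 rad).
It fails at once if something else on the table is knocked out of place (moved 30 mm) (distance of any of plain_pot, bowl, rolling_pin, spatula, glaze_jar, vase, clay_block from where it was at the start of the episode above 0.03 m).
It also fails if it takes over 58 s, if anything falls off the work surface, if the arm or the gripper's body presses on something with over 40 N, if the wrist force passes 120 N, or if a joint passes its speed limit or range.

## Robot

A 6-joint arm with a two-finger parallel gripper is mounted at the origin on the work surface. World frame = base frame: x ahead of the robot, y to its left, z up, the work surface at z = 0. Lengths are in m, angles in rad, forces in N, time in s.
With the tool pointing down it reaches from about 0.275 to 0.825 m from the base axis. Payload 4.9 kg.
Tool frame: the origin (TCP) lies where the fingers leave the gripper's body, on its centre line; the fingertips stand 73 mm ahead of it and the grasp point (between the pads) lies bot.grip_point_offset ahead of it (bot.grip_point_offset is the distance from the TCP to the grasp point, in m); x points along the fingers, z is the direction in which the jaws open and shut, and the axes are right-handed (so a half turn about x gives the same grasp; the last joint's range is limited). The gripper opens to 85 mm and grips with 20 to 120 N. Pads are 22 mm wide; open, the fingers measure 114 mm over their backs; the gripper's body (76 mm by 85 mm) begins 54 mm behind the grasp point. The pads swing forward as they close: fully open they stand 13 mm farther back than shut.
Start: joints at [-1.478, 0.326, -0.193, 1.052, 0, 1.437], TCP at [0.124, -0.536, 0.304] pointing down, gripper open.
Joint ranges: [-2.65, 2.65], [-0.97, 1.79], [-1.3, 1.35], [-1.93, 2.1], [-1.47, 1.37], [-3.14, 3.14]. Speed limits (rad/s): [2.57, 2.57, 3.14, 3.14, 3.14, 3.14].

## Interface

Orientations are given as a unit quaternion [x, y, z, w].
In Python, from bench import bot, jaws, state, optics, sign_off gives the robot as it stands. Calls block until the motion is done:
- bot.movep(position, orientation): joint-space move of the TCP to a pose.
- bot.line_to(position, rot=None, max_speed=0.15): straight line of the TCP; rot=None keeps the orientation; max_speed is the mean speed in m/s.
- bot.movej(angles): joint-space move.
- jaws.set_gripper(opening, effort=None): finger opening in m; effort is the grip in N (None keeps the last); returns when the fingers have stopped.
- bot.wait(seconds).
- bot.inverse_kinematics(position, orientation): joint angles nearest the present ones, or None.
- state(): the state.
- optics.get_image(name): name is "scene" or "top"; returns a dict with "image" (400x640x3 uint8, red, green, blue), "camera_matrix" (3x3 intrinsics, pixels), "rvec" (rotation vector, rad) and "tvec" (3), from world to camera coordinates, as OpenCV has them. Camera axes: x right, y down, z forward; pixel columns grow to the right and rows downward; lengths in m; the calibration is good to about 2 mm. A picture is of the moment at which its call begins. There is no depth.
A pose or a line that the arm cannot do raises bot.Unreachable and nothing moves.
- sign_off(): hands the job in, once; it reports no verdict.
The state is a dict: "time": time; "qpos": joint angles; "joint_vel": joint speeds; "joint_torque": joint torques, N m; "tcp_pos": TCP position; "ee_rot": TCP orientation; "force": force on the tool from outside, world axes, zero at the start; "wrist_torque": the same for the moment, N m; "gripper_width": finger opening in m.
Only numpy, scipy, OpenCV 4.12 (cv2) and the standard library are available. Lean on these libraries where they do the work, as an engineer would, in place of code of your own. Each camera call takes 0.05 s, during which the arm holds its last target.

## Working session

There is one attempt and no reset: what is moved stays moved. The work goes in short steps, each a Python script; the robot and the scene stay as the last script left them, time stands still between calls to the robot, and variables do not carry over. Pictures are saved under pics/ and viewed, and the job is handed in when it is done.

```bash
mkdir -p pics; ls
python3 - <<'E'
from bench import bot,jaws,state,optics
import cv2,numpy as np
for n in("scene","top"):
    d=optics.get_image(n); cv2.imwrite(f"pics/{n}0.png",d["image"][:,:,::-1])
    np.savez(f"pics/{n}0.npz",**d)
    R=cv2.Rodrigues(np.array(d["rvec"]))[0]
    print(n,np.array(d["camera_matrix"]).round(1).tolist(),(-R.T@np.array(d["tvec"]).ravel()).round(3),R[2].round(3))
s=state();print({k:np.round(v,3).tolist() for k,v in s.items()},bot.grip_point_offset)
E
```

```text
pics
scene [[463.1, 0.0, 313.6], [0.0, 463.1, 206.4], [0.0, 0.0, 1.0]] [1.508 0.634 1.435] [-0.555 -0.43  -0.712]
top [[399.4, 0.0, 319.4], [0.0, 399.4, 197.3], [0.0, 0.0, 1.0]] [ 0.383 -0.096  1.449] [ 0.125  0.012 -0.992]
{'time': 0.1, 'qpos': [-1.478, 0.327, -0.193, 1.052, -0.0, 1.437], 'joint_vel': [-0.002, -0.002, 0.001, -0.001, 0.001, -0.0], 'joint_torque': [-0.001, -44.424, 26.304, 0.008, -0.0, 0.0], 'tcp_pos': [0.124, -0.536, 0.303], 'ee_rot': [0.441, 0.554, -0.44, 0.553], 'force': [0.086, -0.266, -0.841], 'wrist_torque': [0.051, 0.001, -0.002], 'gripper_width': 0.085} 0.0539
```

View pics/scene0.png

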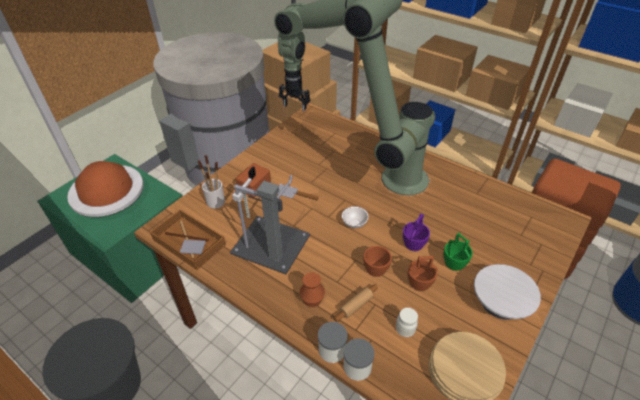

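View pics/top0.png

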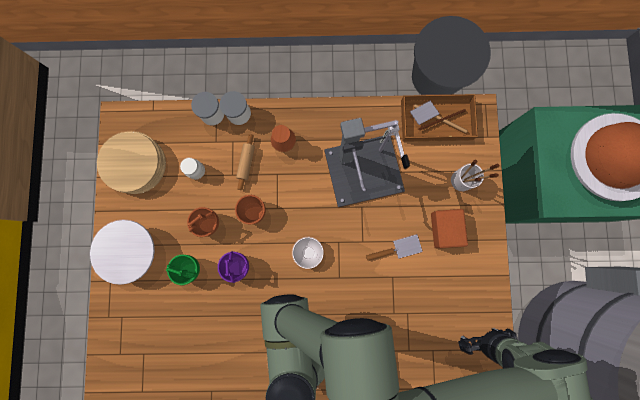

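The scene view shows the handled terracotta pot near (422,274), the plain pot at (377,261) and the scale at (270,225). The top view has the handled pot at (203,222) and the scale's base around (365,170). I'll zoom in.

Run:
```python
import cv2,numpy as np
t=cv2.imread("pics/top0.png");s=cv2.imread("pics/scene0.png")
cv2.imwrite("pics/z1.png",cv2.resize(t[190:260,160:290],None,fx=6,fy=6,interpolation=cv2.INTER_CUBIC))
cv2.imwrite("pics/z2.png",cv2.resize(t[105:215,315:425],None,fx=5,fy=5,interpolation=cv2.INTER_CUBIC))
cv2.imwrite("pics/z3.png",cv2.resize(s[235:295,350:480],None,fx=6,fy=6,interpolation=cv2.INTER_CUBIC))
cv2.imwrite("pics/z4.png",cv2.resize(s[160:275,220:340],None,fx=5,fy=5,interpolation=cv2.INTER_CUBIC))
```

```text
(no output)
```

View pics/z1.png

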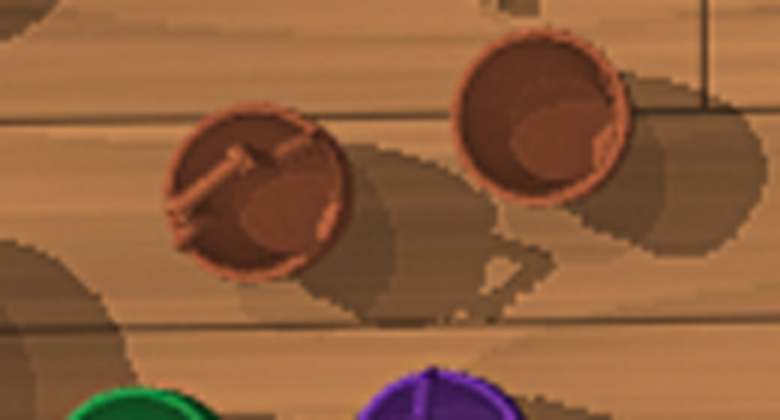

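View pics/z2.png

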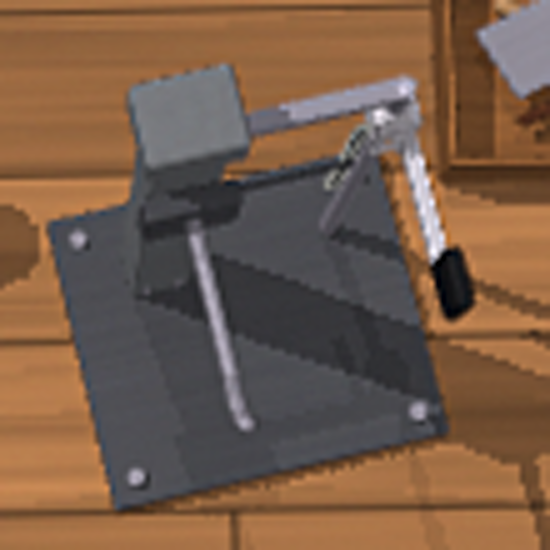

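View pics/z3.png

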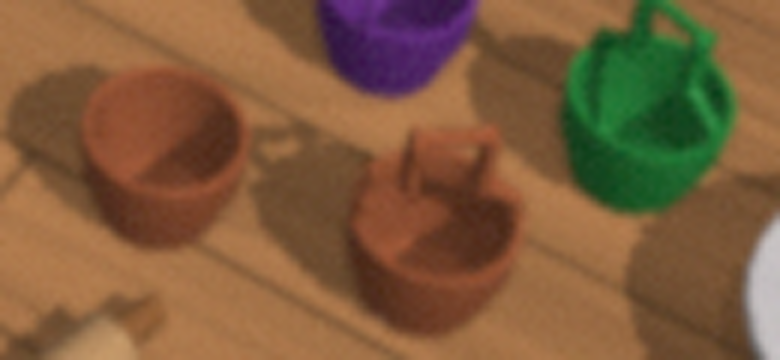

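View pics/z4.png

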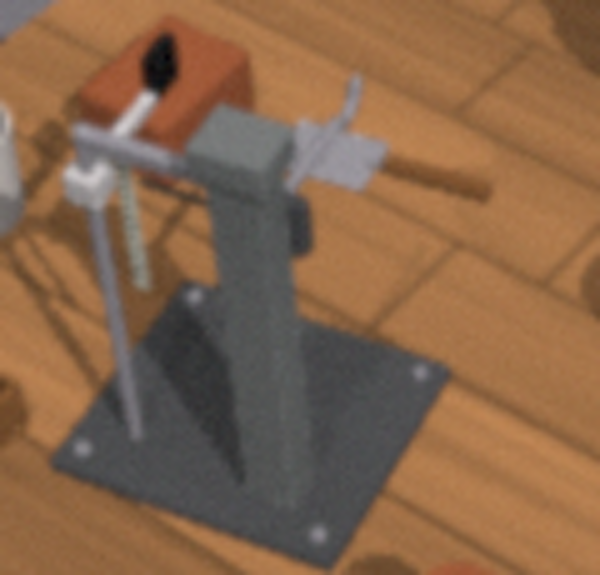

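Next, triangulate the pot and fit the scale pose from the plate corners, the hook and the marker in both views.

```bash
cat > h.py <<'E'
import numpy as np,cv2
from scipy.optimize import least_squares
def load(d):
    R=cv2.Rodrigues(np.array(d["rvec"],float))[0];t=np.array(d["tvec"],float).ravel();return np.array(d["camera_matrix"]),R,t
def ray(c,p):
    K,R,t=c;v=R.T@np.linalg.inv(K)@np.array([p[0],p[1],1.]);return -R.T@t,v/np.linalg.norm(v)
def onz(c,p,z):
    o,v=ray(c,p);return o+v*(z-o[2])/v[2]
def tri(c1,p1,c2,p2):
    o1,v1=ray(c1,p1);o2,v2=ray(c2,p2)
    s=np.linalg.lstsq(np.stack([v1,-v2],1),o2-o1,rcond=None)[0]
    a=o1+v1*s[0];b=o2+v2*s[1];return (a+b)/2,np.linalg.norm(a-b)
def proj(c,P):
    K,R,t=c;q=K@(R@np.asarray(P,float)+t);return q[:2]/q[2]
def fit2d(A,B):
    ca,cb=A.mean(0),B.mean(0);H=(A-ca).T@(B-cb);th=np.arctan2(H[0,1]-H[1,0],H[0,0]+H[1,1])
    R=np.array([[np.cos(th),-np.sin(th)],[np.sin(th),np.cos(th)]]);t=cb-R@ca
    return th,t,np.linalg.norm((A@R.T+t)-B,axis=1)
E
python3 - <<'E'
from h import *
T=load(np.load("pics/top0.npz"));S=load(np.load("pics/scene0.npz"))
z1=lambda x,y:(160+x/6-.4,190+y/6-.4)
z2=lambda x,y:(315+x/5-.4,105+y/5-.4)
z3=lambda x,y:(350+x/6-.4,235+y/6-.4)
z4=lambda x,y:(220+x/5-.4,160+y/5-.4)
M=np.array([[.07,.07],[-.15,.07],[-.15,-.18],[.07,-.18]])
bt=np.array([onz(T,z2(*p),.014)[:2] for p in[(48,228),(118,510),(448,432),(378,150)]])
bs=np.array([onz(S,z4(*p),.014)[:2] for p in[(332,568),(450,372),(190,283),(52,463)]])
print("scale top",fit2d(M[:3],bt[:3]));print("scale scn",fit2d(M,bs));print("both",fit2d(np.vstack([M[:3],M]),np.vstack([bt[:3],bs])))
print("pot rim top",onz(T,z1(259,192),.08),"plain",onz(T,z1(542,117),.08))
print("rim scene",onz(S,z3(436,217),.08), "plain",onz(S,z3(165,130),.08))
a=onz(T,z1(178,205),.156);b=onz(T,z1(243,153),.156);print("crown top",a,b,(a+b)/2,np.degrees(np.arctan2(*(b-a)[1::-1])))
a=onz(S,z3(415,133),.156);b=onz(S,z3(495,130),.156);print("crown scn",a,b,(a+b)/2,np.degrees(np.arctan2(*(b-a)[1::-1])))
print("grip fin top, top cam", onz(T,z2(450,275),.352)); print("hook tip",tri(T,z2(247,424),S,z4(357,78)))
print("fin tri",tri(T,z2(450,275),S,z4(163,52)))
E
```

```text
scale top (np.float64(0.22066633600895713), array([ 0.68879362, -0.18126717]), array([0.003624  , 0.00263507, 0.0030751 ]))
scale scn (np.float64(0.20972272966478397), array([ 0.69256955, -0.17782191]), array([0.0029476 , 0.00432935, 0.00404811, 0.00274476]))
both (np.float64(0.2167616758443232), array([ 0.69075065, -0.17930842]), array([0.00649927, 0.00358163, 0.00088827, 0.00036136, 0.00556729,
       0.00625837, 0.00231508]))
pot rim top [0.47859097 0.32273864 0.08      ] plain [0.51916369 0.16022168 0.08      ]
rim scene [0.48032082 0.32685287 0.08      ] plain [0.51943276 0.16132645 0.08      ]
crown top [0.466944   0.34342597 0.156     ] [0.49463417 0.30868987 0.156     ] [0.48078908 0.32605792 0.156     ] -51.43961247071862
crown scn [0.49101007 0.30600463 0.156     ] [0.46162241 0.34235894 0.156     ] [0.47631624 0.32418179 0.156     ] 128.95096966681342
grip fin top, top cam [ 0.62402195 -0.32303957  0.352     ]
hook tip (array([ 0.54809561, -0.21154736,  0.3072894 ]), np.float64(0.0006626424691519245))
fin tri (array([ 0.62852432, -0.32713519,  0.33020515]), np.float64(0.0009622422036110278))
```

```bash
cat >> h.py <<'E'
from scipy.spatial.transform import Rotation as Ro
def quat(a):
    x=np.array([0,0,-1.]);z=np.array([np.cos(a),np.sin(a),0]);return Ro.from_matrix(np.stack([x,np.cross(z,x),z],1)).as_quat()
POT=np.array([.4785,.3248]);PA=np.radians(128.8)
SY=.217;SO=np.array([.691,-.179])
def sc(x,y):
    c,s=np.cos(SY),np.sin(SY);return SO+np.array([c*x-s*y,s*x+c*y])
E
python3 - <<'E'
from h import *
from bench import bot,state
for f in(0,np.pi):
    for n,p,z,a in[("pot",POT,.26,PA),("pot",POT,.189,PA),("pre",sc(-.225,0),.36,np.pi/2+SY),("seat",sc(-.125,0),.25,np.pi/2+SY),("fin",sc(-.094,-.135),.40,np.pi/2+SY),("fin",sc(-.094,-.135),.33,np.pi/2+SY)]:
        q=bot.inverse_kinematics([*p,z],quat(a-f));print(n,p.round(3),None if q is None else np.round(q,2))
E
```

```text
pot [0.478 0.325] [ 0.47  0.41 -0.19  0.98  0.   -0.21]
pot [0.478 0.325] [ 0.47  0.48 -0.28  0.82  0.   -0.21]
pre [ 0.471 -0.227] [-0.59  0.24 -0.16  1.17  0.   -0.81]
seat [ 0.569 -0.206] [-0.47  0.47 -0.12  0.98  0.   -0.69]
fin [ 0.628 -0.331] [-0.59  0.63  0.53  1.47  0.   -0.81]
fin [ 0.628 -0.331] [-0.59  0.63  0.36  1.3   0.   -0.81]
pot [0.478 0.325] [ 0.47  0.41 -0.19  0.98  0.    2.93]
pot [0.478 0.325] [ 0.47  0.48 -0.28  0.82  0.    2.93]
pre [ 0.471 -0.227] [-0.59  0.24 -0.16  1.17  0.    2.33]
seat [ 0.569 -0.206] [-0.47  0.47 -0.12  0.98  0.    2.46]
fin [ 0.628 -0.331] [-0.59  0.63  0.53  1.47  0.    2.34]
fin [ 0.628 -0.331] [-0.59  0.63  0.36  1.3   0.    2.34]
```

Run:
```python
from h import *
from bench import bot,state,jaws,optics
bot.movep([.36,-.08,.42],quat(PA))
bot.movep([*POT,.27],quat(PA))
for n in("scene","top"):
    d=optics.get_image(n); i=d["image"][:,:,::-1]
    i=i[215:305,360:480] if n=="scene" else i[180:270,150:270]
    cv2.imwrite(f"pics/{n}1.png",cv2.resize(i,None,fx=5,fy=5,interpolation=cv2.INTER_CUBIC))
s=state();print(s["time"],s["tcp_pos"],s["force"])
```

```text
4.0083 [0.47919315 0.3237774  0.27075453] [-0.04141968  0.43632926  0.20210413]
```

View pics/scene1.png

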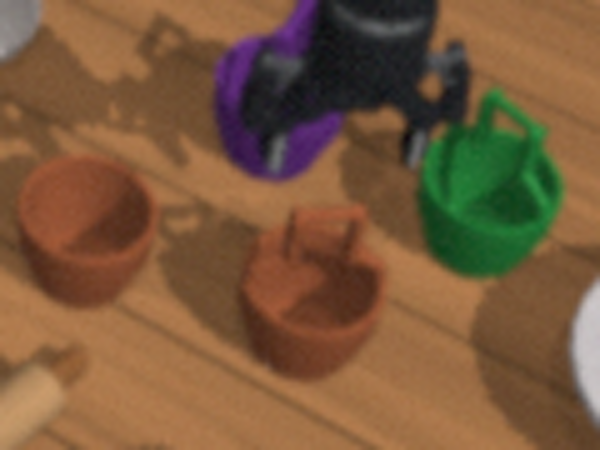

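View pics/top1.png

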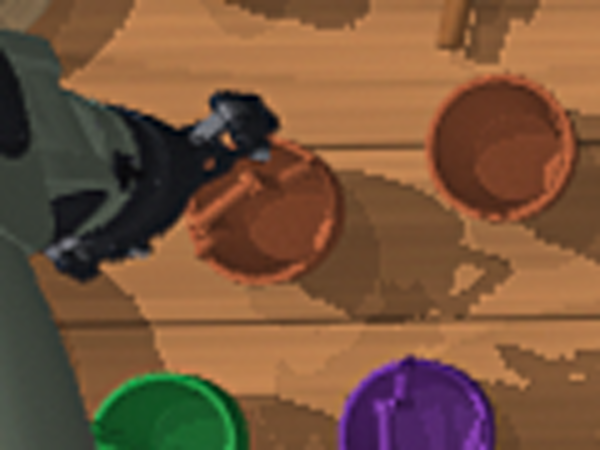

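Fingers run parallel to the crown in both views: the tips are at (75,255) and (245,115) in the top crop. I'll descend, checking the projected tip position first.

Run:
```python
from h import *
from bench import bot,state,jaws,optics
T=load(np.load("pics/top0.npz"));S=load(np.load("pics/scene0.npz"))
print((proj(T,[*POT,.205])-[150,180])*5,(proj(S,[*POT,.205])-[360,215])*5)
bot.line_to([*POT,.189],quat(PA),max_speed=.1)
for n in("scene","top"):
    d=optics.get_image(n); i=d["image"][:,:,::-1]
    i=i[215:305,360:480] if n=="scene" else i[180:270,150:270]
    cv2.imwrite(f"pics/{n}2.png",cv2.resize(i,None,fx=5,fy=5,interpolation=cv2.INTER_CUBIC))
s=state();print(s["time"],s["tcp_pos"],s["force"])
```

```text
[200.09055917 195.26752188] [337.79224234 165.1490682 ]
5.0667 [0.47901264 0.32506652 0.18988577] [ 0.31965027  0.45885562 -0.04857739]
```

View pics/scene2.png

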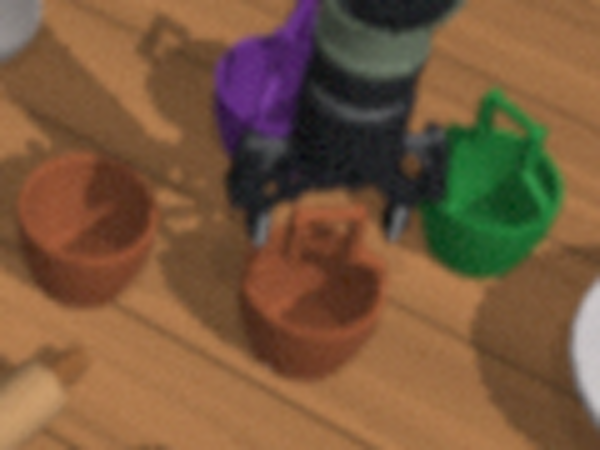

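View pics/top2.png

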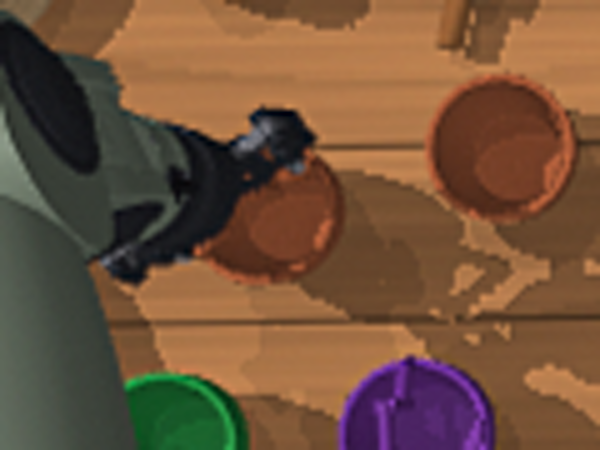

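Run:
```python
from h import *
from bench import bot,state,jaws,optics
T=load(np.load("pics/top0.npz"));S=load(np.load("pics/scene0.npz"))
for z in(.116,.13):print((proj(T,[*POT,z])-[150,180])*5,(proj(S,[*POT,z])-[360,215])*5)
bot.wait(.2);s=state();print(s["tcp_pos"],s["force"])
jaws.set_gripper(.03,40);bot.wait(.2)
s=state();print(s["time"],s["tcp_pos"],s["force"],s["gripper_width"])
p=s["tcp_pos"];bot.line_to([p[0],p[1],p[2]+.03],max_speed=.06);bot.wait(.3)
f=[state()["force"] for _ in range(1)];s=state();print(s["time"],s["tcp_pos"],s["force"],s["gripper_width"])
for n in("scene","top"):
    d=optics.get_image(n); i=d["image"][:,:,::-1]
    i=i[215:305,360:480] if n=="scene" else i[180:270,150:270]
    cv2.imwrite(f"pics/{n}3.png",cv2.resize(i,None,fx=5,fy=5,interpolation=cv2.INTER_CUBIC))
```

```text
[244.50330788 204.70610022] [317.6638793  245.17594129]
[237.90910141 203.30470229] [320.72668128 232.99877293]
[0.47872753 0.32491605 0.18947533] [ 0.27835731  0.53357449 -1.05930625]
5.875 [0.4783934  0.32507701 0.18922504] [-1.60697714  1.43155697  3.91940662] 0.05167871450449296
6.825 [0.47823814 0.3249579  0.21887748] [-0.27782686  0.29599207 -4.48559316] 0.051178097355678465
```

View pics/scene3.png

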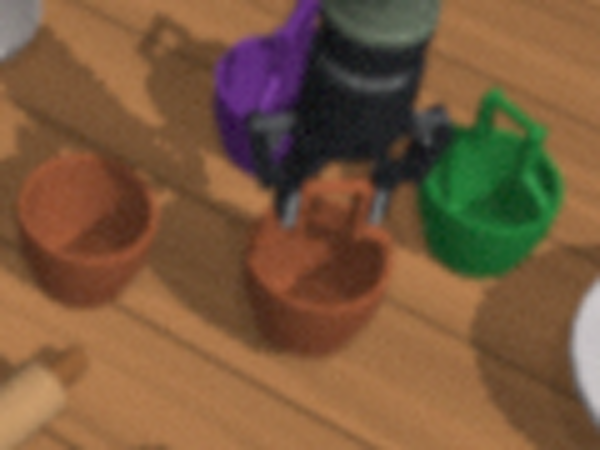

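Grasp is good (width 51.5 mm, pot upright, crown between the fingers in the scene crop at (340,185)). Carry it to in front of the hook.

Run:
```python
from h import *
from bench import bot,state,jaws,optics
Q=quat(np.pi/2+SY)
bot.line_to([.478,.325,.38],max_speed=.2)
bot.line_to([.44,-.05,.38],Q,max_speed=.25)
bot.line_to([*sc(-.24,0),.36],Q,max_speed=.15)
bot.wait(.4)
s=state();print(s["time"],s["tcp_pos"],s["force"],s["gripper_width"],sc(-.24,0))
for n in("scene","top"):
    d=optics.get_image(n); i=d["image"][:,:,::-1]
    i=i[140:270,210:350] if n=="scene" else i[110:240,300:430]
    cv2.imwrite(f"pics/{n}4.png",cv2.resize(i,None,fx=4.5,fy=4.5,interpolation=cv2.INTER_CUBIC))
```

```text
11.3 [ 0.45667765 -0.23047699  0.36010563] [ 0.31215225 -0.32644451 -3.724371  ] 0.05176818733520007 [ 0.45662854 -0.23067223]
```

View pics/scene4.png

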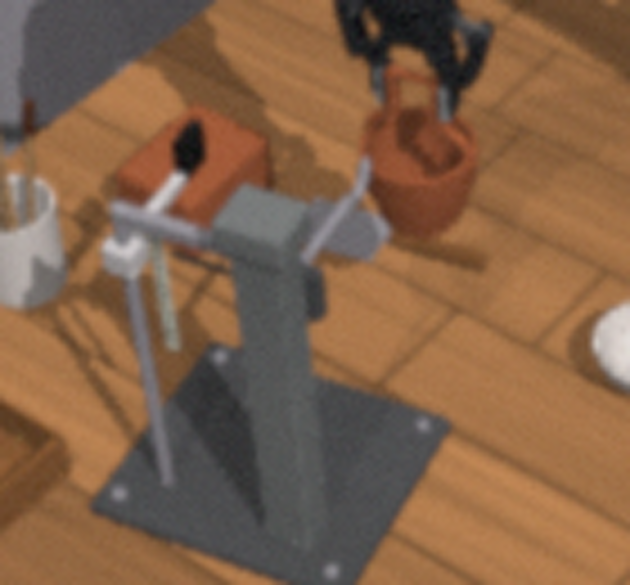

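View pics/top4.png

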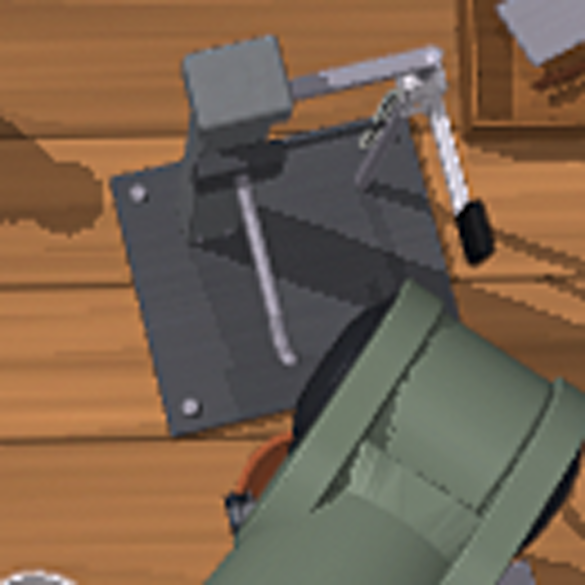

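Run:
```python
from bench import optics,state
import cv2
d=optics.get_image("scene"); cv2.imwrite("pics/s5.png",cv2.resize(d["image"][0:260,180:460,::-1],None,fx=2.8,fy=2.3*2.8/2.8,interpolation=cv2.INTER_CUBIC))
```

```text
(no output)
```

View pics/s5.png

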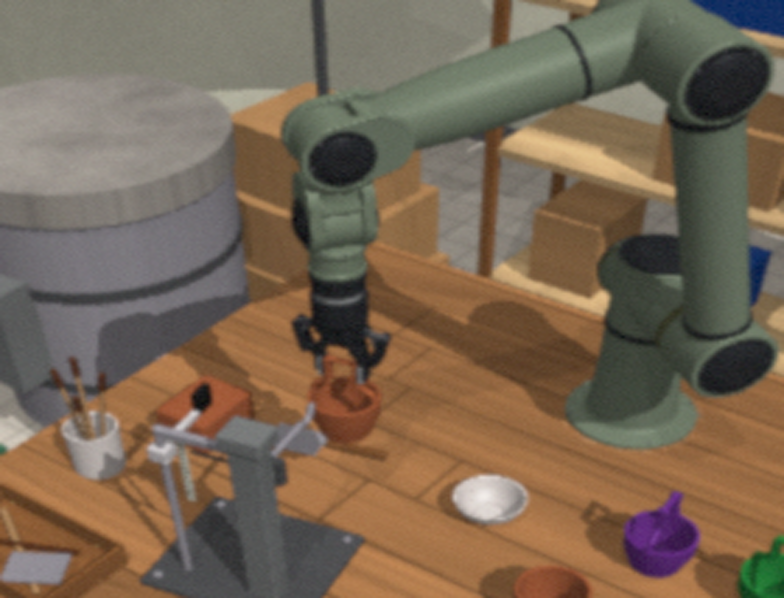

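Run:
```python
from h import *
from bench import bot,state,jaws,optics
T=load(np.load("pics/top0.npz"));S=load(np.load("pics/scene0.npz"))
p=state()["tcp_pos"]
print((proj(S,[p[0],p[1],p[2]-.0322])-[210,140])*4.5,(proj(S,[p[0],p[1],p[2]-.109])-[210,140])*4.5)
bot.line_to([*sc(-.17,0),.36],max_speed=.12)
print(state()["force"])
bot.line_to([*sc(-.125,0),.36],max_speed=.08)
bot.wait(.3)
s=state();print(s["time"],s["tcp_pos"],s["force"],s["gripper_width"])
for n in("scene","top"):
    d=optics.get_image(n); i=d["image"][:,:,::-1]
    i=i[140:270,210:350] if n=="scene" else i[110:240,300:430]
    cv2.imwrite(f"pics/{n}6.png",cv2.resize(i,None,fx=4.5,fy=4.5,interpolation=cv2.INTER_CUBIC))
```

```text
[413.71684358  72.25406502] [416.61137532 141.62958717]
[-0.22320857 -0.05506457 -3.83482181]
13.2 [ 0.56867581 -0.20603819  0.36014308] [-0.19859173 -0.06843661 -4.32623084] 0.05146017766015878
```

View pics/scene6.png

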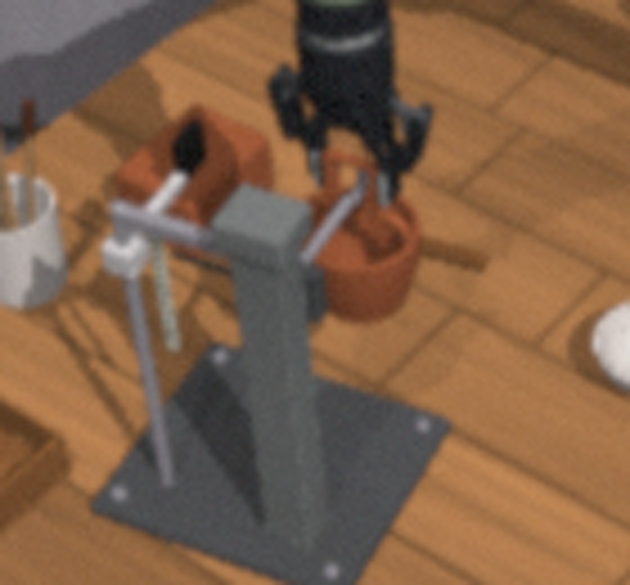

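View pics/top6.png

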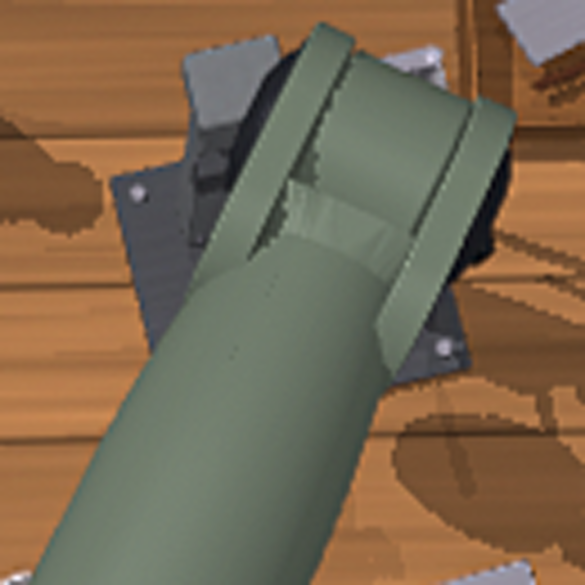

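Run:
```python
from h import *
S=load(np.load("pics/scene0.npz"))
f=lambda x,y,z:((proj(S,[*sc(x,y),z])-[210,140])*4.5).round(0)
print("tip top/base",f(-.145,0,.307),f(-.145,0,.28),"seat",f(-.125,0,.28),"behind",f(-.1,0,.288),f(-.03,0,.288))
for y in(-.021,.021):print("leg",y,f(-.125,y,.329),f(-.125,y,.274))
im=cv2.imread("pics/scene6.png");c=im[120:280,280:450];cv2.imwrite("pics/z6.png",cv2.resize(c,None,fx=4,fy=3.5,interpolation=cv2.INTER_CUBIC))
```

```text
tip top/base [364. 160.] [366. 185.] seat [355. 200.] behind [341. 212.] [300. 267.]
leg -0.021 [329. 148.] [333. 198.]
leg 0.021 [375. 162.] [378. 212.]
```

View pics/z6.png

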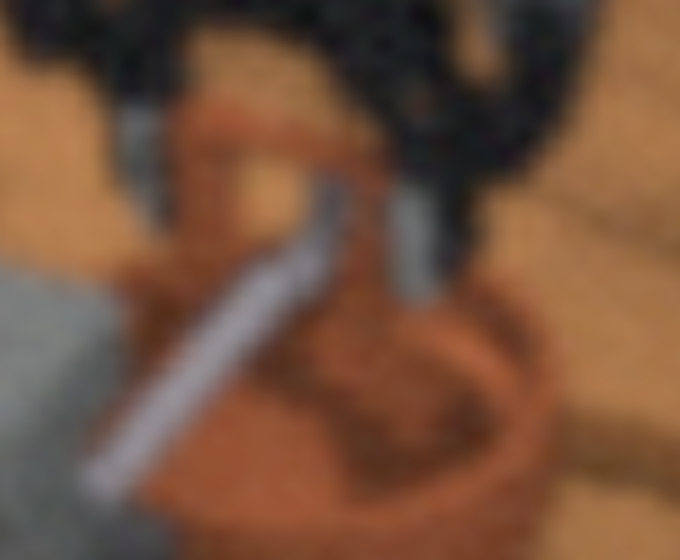

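The hook passes cleanly through the window, with the tip at crop (335,185) between the legs. Lower it in steps, watching the force.

```bash
cat >> h.py <<'E'
def fz(bot,state,n=4,dt=.05):
    a=[]
    for _ in range(n):
        bot.wait(dt);a.append(state()["force"])
    return np.mean(a,0)
E
python3 - <<'E'
from h import *
from bench import bot,state,jaws,optics
xy=sc(-.125,0)
print("free",fz(bot,state,6).round(2))
bot.line_to([*xy,.328],max_speed=.06)
z=.328
while z>.288:
    bot.line_to([*xy,z],max_speed=.04)
    f=fz(bot,state);print(round(state()["tcp_pos"][2],4),f.round(2))
    z-=.008
print(state()["time"])
E
```

```text
free [-0.    0.09 -4.22]
0.3282 [ 0.49 -0.06 -3.54]
0.32 [-1.28  0.22 -2.7 ]
0.3121 [-1.44 -0.07 -2.25]
0.3041 [-1.71  0.06 -1.57]
0.2961 [-2.34 -0.38 -0.95]
16.9333
```

Run:
```python
from h import *
from bench import bot,state,jaws,optics
for dx in(.003,.006,.009):
    bot.line_to([*sc(-.125-dx,0),.296],max_speed=.04)
    print(dx,state()["tcp_pos"].round(4) if hasattr(state()["tcp_pos"],'round') else state()["tcp_pos"],fz(bot,state).round(2))
d=optics.get_image("scene"); i=d["image"][:,:,::-1]
cv2.imwrite("pics/s7.png",cv2.resize(i[150:220,260:320],None,fx=10,fy=8,interpolation=cv2.INTER_CUBIC))
print(state()["time"])
```

```text
0.003 [ 0.5663 -0.2066  0.2963] [ 0.51  0.14 -0.77]
0.006 [ 0.5632 -0.2073  0.2962] [ 2.35 -0.06 -0.4 ]
0.009 [ 0.5606 -0.2078  0.2963] [ 5.35  0.56 -0.88]
18.3333
```

View pics/s7.png

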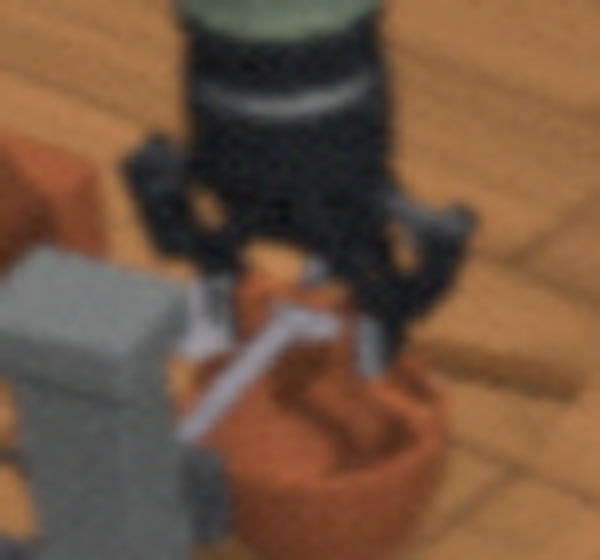

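Run:
```python
from h import *
from bench import bot,state,jaws,optics
for z in(.294,.290,.286,.283):
    bot.line_to([*sc(-.128,0),z],max_speed=.04)
    print(np.round(state()["tcp_pos"],4),fz(bot,state,6).round(2))
print(state()["time"])
```

```text
[ 0.5662 -0.2063  0.2936] [ 3.51  1.38 -1.03]
[ 0.566  -0.2066  0.2897] [ 3.4   1.38 -1.11]
[ 0.5661 -0.2067  0.2858] [ 3.89  0.71 -0.25]
[ 0.566  -0.2067  0.2828] [3.66 0.17 0.19]
20.5917
```

Run:
```python
from h import *
from bench import bot,state,jaws,optics
for dx in(.126,.124):
    bot.line_to([*sc(-dx,0),.285],max_speed=.04)
    print(np.round(state()["tcp_pos"],4),fz(bot,state,5).round(2))
for n in("scene",):
    d=optics.get_image(n); i=d["image"][:,:,::-1]
    cv2.imwrite("pics/s8.png",cv2.resize(i[150:220,260:320],None,fx=10,fy=8,interpolation=cv2.INTER_CUBIC))
print(state()["time"])
```

```text
[ 0.5668 -0.2062  0.2846] [-3.77 -1.22 -0.16]
[ 0.5694 -0.2055  0.2847] [-5.41 -0.64 -0.34]
21.6417
```

View pics/s8.png

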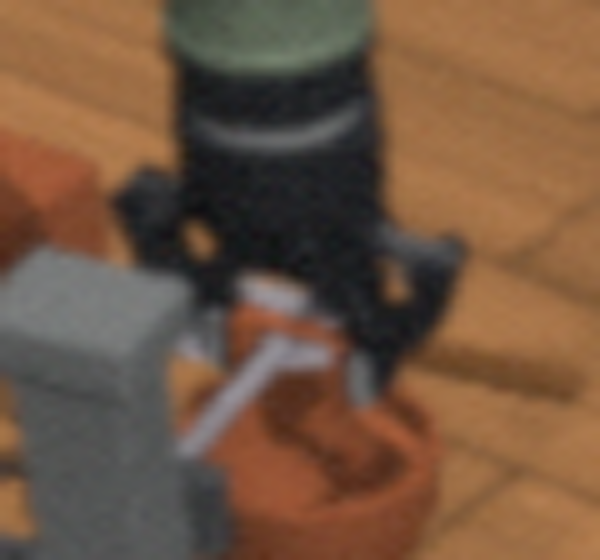

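```bash
python3 - <<'E'
from h import *
from bench import bot,state,jaws,optics
bot.line_to([*sc(-.1265,0),.285],max_speed=.04);bot.wait(.2)
print(state()["tcp_pos"],state()["force"])
jaws.set_gripper(.085)
s=state();print(s["time"],s["tcp_pos"],s["force"],s["gripper_width"])
for k in range(3):
  for n in("scene",):
    d=optics.get_image(n); i=d["image"][:,:,::-1]
    cv2.imwrite(f"pics/s9_{k}.png",cv2.resize(i[150:220,260:320],None,fx=10,fy=8,interpolation=cv2.INTER_CUBIC))
  bot.wait(.4)
E
python3 -c "
import cv2,numpy as np
a=[cv2.resize(cv2.imread(f'pics/s9_{k}.png'),None,fx=.44,fy=.8) for k in range(3)]
cv2.imwrite('pics/s9.png',np.hstack(a))"
```

```text
[ 0.56752092 -0.20622242  0.28504999] [-3.00381553 -1.45450735  0.24791653]
22.525 [ 0.56771629 -0.20622947  0.28513025] [-0.22017974 -0.00469473 -0.61226429] 0.08487955791712722
```

View pics/s9.png

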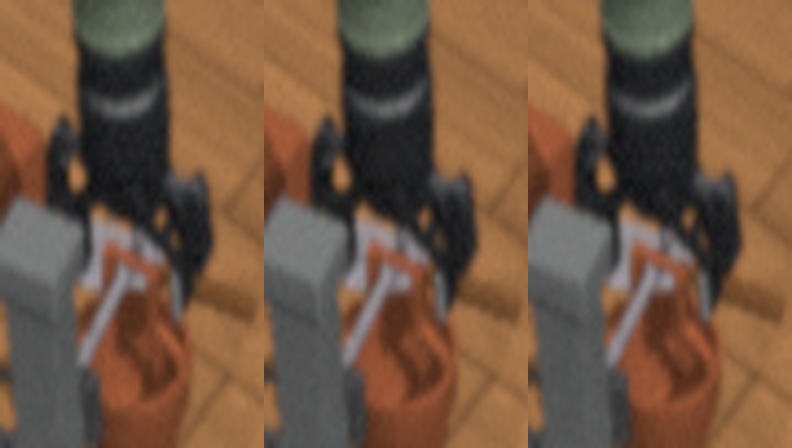

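Run:
```python
from h import *
from bench import bot,state,jaws,optics
S=load(np.load("pics/scene0.npz"))
d=optics.get_image("scene"); i=d["image"][:,:,::-1]
cv2.imwrite("pics/s10.png",cv2.resize(i[165:235,255:325],None,fx=11,fy=8.5,interpolation=cv2.INTER_CUBIC))
f=lambda x,y,z:((proj(S,[*sc(x,y),z])-[255,165])*[11,8.5]).round(0)
L=.285-.0412
print("crown",f(-.125,-.02,L+.005),f(-.125,.02,L+.005),"rimcentre",f(-.125,0,L-.068),"tip top",f(-.145,0,L+.022))
print(state()["time"],fz(bot,state))
```

```text
crown [325. 205.] [431. 230.] rimcentre [389. 335.] tip top [402. 160.]
23.925 [ 0.18316823 -0.04383278 -0.28137142]
```

View pics/s10.png

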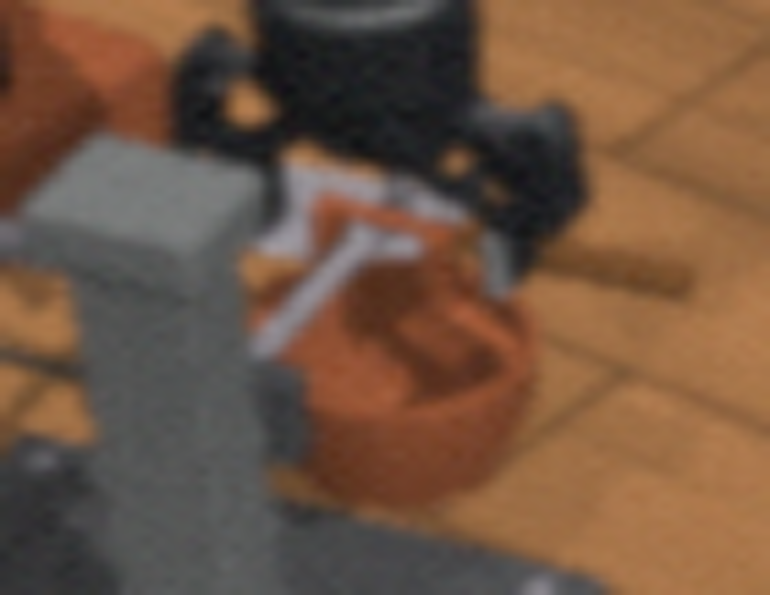

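Pot hangs, crown at (325,205)–(450,235) matching the prediction for the release height. I'll raise the gripper straight up.

Run:
```python
from h import *
from bench import bot,state,jaws,optics
p=state()["tcp_pos"]
bot.line_to([p[0],p[1],.32],max_speed=.05);print(state()["force"])
bot.line_to([p[0],p[1],.45],max_speed=.15);print(state()["force"])
bot.line_to([*sc(-.27,-.08),.45],max_speed=.2);bot.wait(.5)
for n in("scene","top"):
    d=optics.get_image(n); i=d["image"][:,:,::-1]
    np.savez(f"pics/{n}11.npz",**d)
    i=i[140:270,210:350] if n=="scene" else i[110:240,300:430]
    cv2.imwrite(f"pics/{n}11.png",cv2.resize(i,None,fx=5,fy=4.5,interpolation=cv2.INTER_CUBIC))
print(state()["time"])
```

```text
[-0.37259955  0.22670195 -0.59047425]
[-0.35630128 -0.77856095  0.05386313]
27.5667
```

View pics/scene11.png

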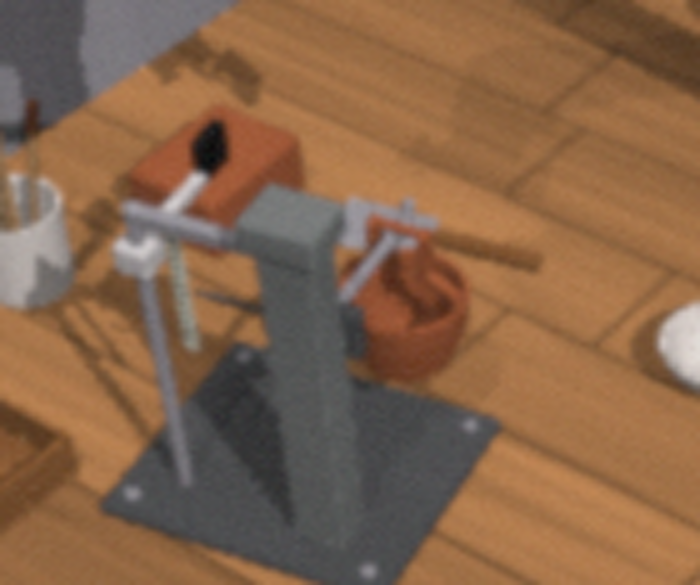

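View pics/top11.png

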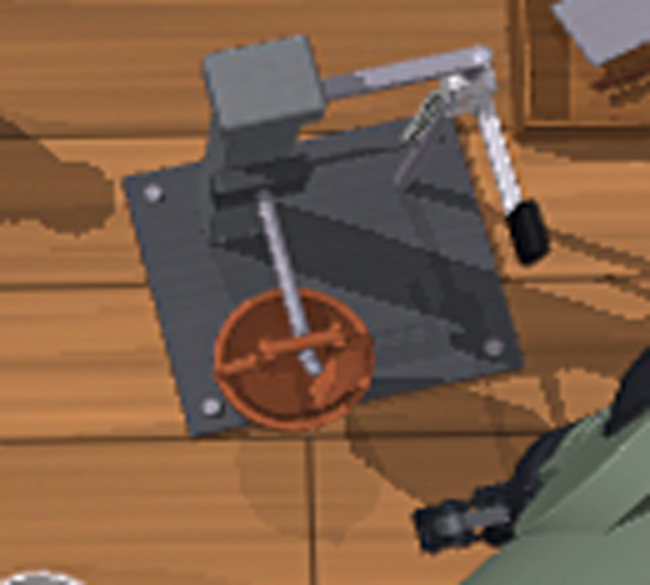

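Run:
```python
from h import *
d=np.load("pics/scene11.npz");S=load(d)
for z in(.230,.237,.244,.251,.258):
    a=proj(S,[*sc(-.004,-.103),z]);print(z,a.round(2),((a-[210,140]+.5)*[5,4.5]).round(0),"rim",proj(S,[*sc(-.125,0),z-.068]).round(1))
i=d["image"][:,:,::-1]
cv2.imwrite("pics/z11.png",cv2.resize(i[180:225,235:280],None,fx=16,fy=13,interpolation=cv2.INTER_CUBIC))
```

```text
0.23 [249.66 207.38] [201. 305.] rim [290.5 206.9]
0.237 [249.44 206.04] [200. 299.] rim [290.4 205.6]
0.244 [249.22 204.68] [199. 293.] rim [290.3 204.3]
0.251 [249.   203.32] [198. 287.] rim [290.2 203. ]
0.258 [248.78 201.95] [196. 281.] rim [290.2 201.7]
```

View pics/z11.png

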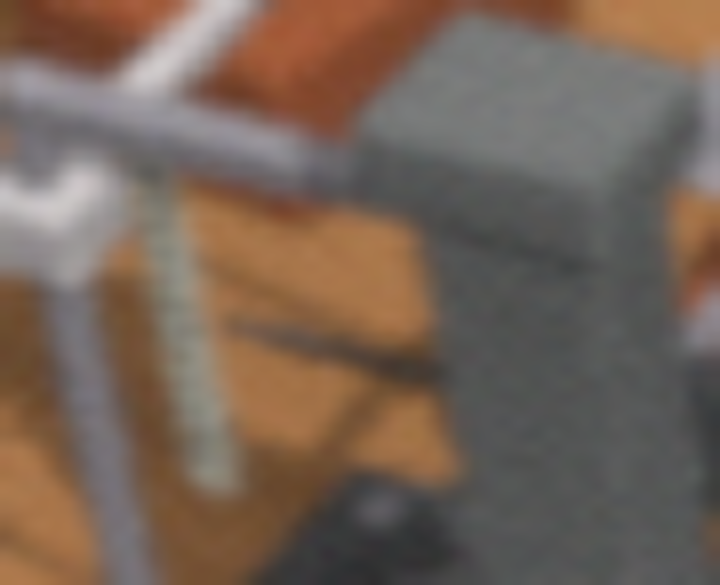

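Pointer tip at crop (230,325) gives z≈0.245, agreeing with 0.244 from the release height. Next, a light table touch to calibrate the closed fingertip height, at a clear spot (top pixel (340,222), wood only).

Run:
```python
from h import *
from bench import bot,state,jaws,optics
T=load(np.load("pics/top0.npz"))
P=onz(T,(340,225),0);print(P)
Q=quat(np.pi/2+SY)
jaws.set_gripper(0,30);print(state()["gripper_width"])
bot.movep([P[0],P[1],.11],Q)
print(state()["time"],proj(T,[*state()["tcp_pos"][:2],0]))
b=fz(bot,state,3)[2];z=.088
bot.line_to([P[0],P[1],z],max_speed=.08)
while z>.062:
    f=fz(bot,state,2,.03)[2]
    print(round(state()["tcp_pos"][2],4),round(f-b,2))
    if f-b>2.5:break
    z-=.003;bot.line_to([P[0],P[1],z],max_speed=.03)
p=state()["tcp_pos"];bot.line_to([p[0],p[1],.15],max_speed=.3)
print(state()["time"])
```

```text
[ 0.46387627 -0.15238056  0.        ]
-0.00026873206204010796
29.7417 [340.25876943 224.65940851]
0.0882 -0.13
0.0851 0.49
0.0819 0.26
0.0789 -0.26
0.0759 0.38
0.0729 -0.69
0.0725 30.73
32.7
```

Run:
```python
from h import *
from bench import bot,state,jaws,optics
p=state()["tcp_pos"];xy=sc(-.094,-.135)+[0,.002]
bot.line_to([p[0],p[1],.45],max_speed=.25)
bot.line_to([*xy,.44],max_speed=.2)
b=fz(bot,state,3)
bot.line_to([*xy,.415],max_speed=.1)
for z in(.405,.39,.375,.362,.356):
    bot.line_to([*xy,z],max_speed=.05)
    print(np.round(state()["tcp_pos"],4),(fz(bot,state,2)-b).round(2))
s=state();print(s["time"])
d=optics.get_image("scene");i=d["image"][:,:,::-1]
np.savez("pics/scene12.npz",**d)
cv2.imwrite("pics/z12.png",cv2.resize(i[130:235,220:330],None,fx=6.5,fy=5.5,interpolation=cv2.INTER_CUBIC))
```

```text
[ 0.6282 -0.329   0.4047] [0.91 0.05 0.12]
[ 0.628  -0.3289  0.3893] [ 1.1  -0.55  0.2 ]
[ 0.6281 -0.3289  0.3743] [-0.3   0.85 -0.29]
[ 0.628  -0.3289  0.3613] [ 0.67  0.2  -0.11]
[ 0.6281 -0.329   0.3555] [ 1.3  -0.3   0.68]
38.375
```

View pics/z12.png

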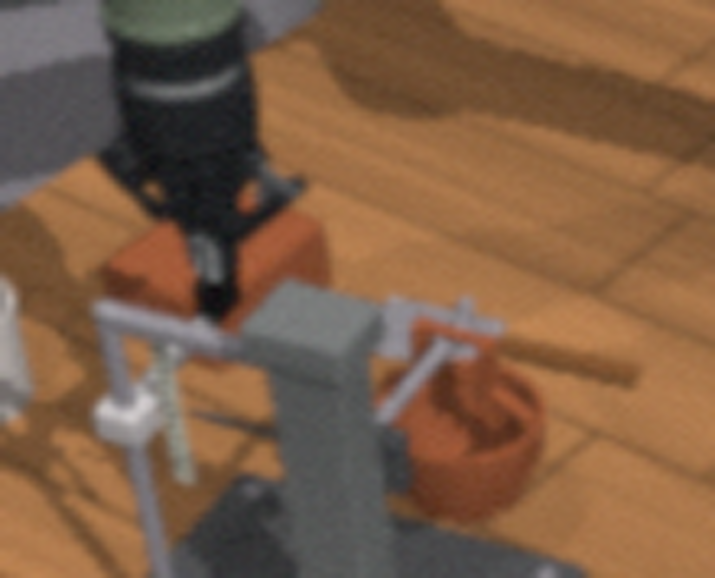

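Run:
```python
from h import *
from bench import bot,state,jaws,optics
p=state()["tcp_pos"]
bot.line_to([p[0],p[1],.3548],max_speed=.03);bot.wait(.2);print(state()["tcp_pos"])
bot.line_to([p[0],p[1],.44],max_speed=.12)
bot.line_to([.46,-.36,.44],max_speed=.2);bot.wait(.2)
for n in("scene","top"):
    d=optics.get_image(n);i=d["image"][:,:,::-1];np.savez(f"pics/{n}13.npz",**d)
    i=i[150:225,225:315] if n=="scene" else i[105:200,315:435]
    cv2.imwrite(f"pics/{n}13.png",cv2.resize(i,None,fx=8 if n=="scene" else 6,fy=7 if n=="scene" else 6,interpolation=cv2.INTER_CUBIC))
print(state()["time"])
```

```text
[ 0.62821491 -0.32899575  0.35480258]
41.0417
```

View pics/scene13.png

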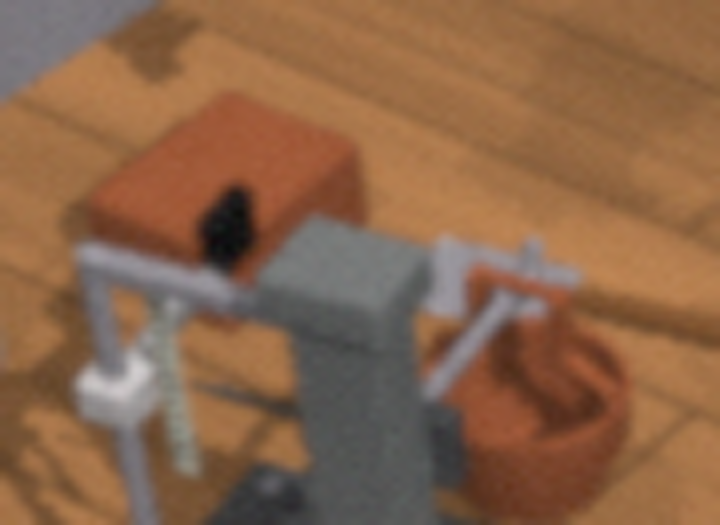

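View pics/top13.png

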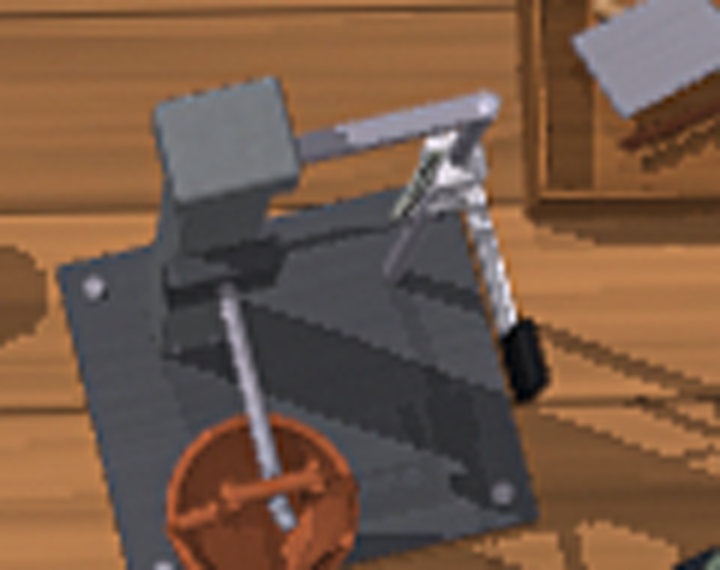

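Run:
```python
from h import *
D={k:np.load(f"pics/{k}.npz") for k in("scene11","scene13","top11","top13")}
C={k:load(d) for k,d in D.items()}
win={"scene11":(160,182,242,266),"scene13":(170,192,242,262),"top11":(145,175,395,415),"top13":(152,178,395,410)}
c={}
for k,(r0,r1,c0,c1) in win.items():
    m=(D[k]["image"][r0:r1,c0:c1].max(2)<45).astype(np.uint8)
    n,l,s,ct=cv2.connectedComponentsWithStats(m);j=1+np.argmax(s[1:,4]);c[k]=ct[j]+[c0,r0];print(k,c[k].round(2),s[j])
for k in("11","13"):print(tri(C["top"+k],c["top"+k],C["scene"+k],c["scene"+k]))
P=sc(-.094,-.135)
for z in(.337,.2821):print(z,"scene",proj(C["scene13"],[*P,z-.021]),"top",proj(C["top13"],[*P,z-.01]))
d=D["top13"]["image"][:,:,::-1];cv2.imwrite("pics/z13.png",cv2.resize(d[120:155,365:410],None,fx=16,fy=16,interpolation=cv2.INTER_CUBIC))
T=C["top13"]
for n,x,y,z in(("ptr",-.004,-.103,.2445),("idx",-.004,-.111,.2445)):print(n,(proj(T,[*sc(x,y),z])-[365,120]+.5)*16)
```

```text
scene11 [251.68 172.68] [ 7  8  6 10 41]
scene13 [253.08 182.77] [ 9  8  5 10 39]
top11 [405.04 161.28] [ 6 10  9 14 75]
top13 [401.69 164.82] [ 3  7  8 13 68]
(array([ 0.62753922, -0.33215654,  0.31374531]), np.float64(0.0003220436894483494))
(array([ 0.62770419, -0.33218044,  0.26360081]), np.float64(0.0006114894134890517))
0.337 scene [251.74343108 172.45149656] top [405.62062268 160.00735642]
0.2821 scene [253.34654919 183.47944313] top [401.94019476 164.00035974]
ptr [291.7665361 334.6833541]
idx [331.96609317 325.25750251]
```

View pics/z13.png

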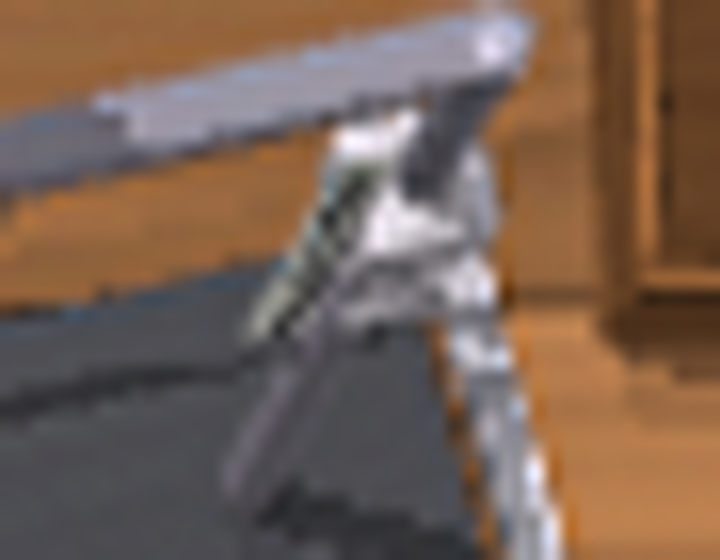

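Fin triangulation suggests a 50 mm slide, against 55 mm from the fingertip height if it began at its top end. I'll measure this to subpixel accuracy.

Run:
```python
from h import *
from bench import optics,state
A=[np.load("pics/scene0.npz")["image"],np.load("pics/scene11.npz")["image"]]
B=[np.load("pics/scene13.npz")["image"]]+[optics.get_image("scene")["image"] for _ in range(4)]
np.save("pics/B.npy",np.array(B))
S=load(np.load("pics/scene11.npz"))
a=np.mean(A,0);b=np.mean(B,0)
def dark(im,r0,r1,c0,c1,th=75):
    g=im[r0:r1,c0:c1].max(2);w=np.clip(th-g,0,None);yy,xx=np.mgrid[r0:r1,c0:c1];return (w*xx).sum()/w.sum(),(w*yy).sum()/w.sum(),w.sum()
for th in(50,65,80):print(th,dark(a,165,180,246,257,th),dark(b,175,190,247,258,th))
def bright(im,r0,r1,c0,c1,th=150):
    g=im[r0:r1,c0:c1].min(2);w=np.clip(g-th,0,None);yy,xx=np.mgrid[r0:r1,c0:c1];return (w*xx).sum()/w.sum(),(w*yy).sum()/w.sum(),w.sum()
for th in(130,150,170):print(th,bright(a,190,204,230,245,th),bright(b,200,215,230,246,th))
a8=np.clip(a,0,255).astype(np.uint8);b8=np.clip(b,0,255).astype(np.uint8)
for n,(r0,r1,c0,c1) in dict(fin=(166,180,247,256),block=(192,204,232,244)).items():
    t=cv2.resize(a8[r0:r1,c0:c1],None,fx=10,fy=10,interpolation=cv2.INTER_CUBIC);w=cv2.resize(b8[r0:r1+20,c0-3:c1+6],None,fx=10,fy=10,interpolation=cv2.INTER_CUBIC)
    r=cv2.matchTemplate(w,t,cv2.TM_CCOEFF_NORMED);_,v,_,l=cv2.minMaxLoc(r);print(n,v,l[0]/10-3,l[1]/10)
for x,y,z0,n in((-.094,-.135,.316,"fin"),(.018,-.13,.30,"block")):
    for s in(.05,.055):print(n,s,proj(S,[*sc(x,y),z0-s])-proj(S,[*sc(x,y),z0]))
cv2.imwrite("pics/ab.png",np.hstack([cv2.resize(q[155:220,225:270],None,fx=8,fy=8,interpolation=cv2.INTER_CUBIC)[:,:,::-1] for q in(a8,b8)]))
print(state()["time"])
```

```text
50 (np.float64(251.67469262295083), np.float64(172.77202868852459), np.float64(976.0)) (np.float64(253.09504132231405), np.float64(182.79462809917356), np.float64(968.0))
65 (np.float64(251.64302600472814), np.float64(172.73936170212767), np.float64(1692.0)) (np.float64(253.0834636199639), np.float64(182.69681298857486), np.float64(1663.0))
80 (np.float64(251.64105116464265), np.float64(172.6398566593669), np.float64(2511.5)) (np.float64(253.04670525731498), np.float64(182.72190944413603), np.float64(2522.2000000000003))
130 (np.float64(237.51837865055387), np.float64(195.42044310171198), np.float64(1986.0)) (np.float64(239.7625733072685), np.float64(204.477785676204), np.float64(2250.8))
150 (np.float64(237.28341939185313), np.float64(194.94836488812393), np.float64(871.5)) (np.float64(239.6759328358209), np.float64(204.144776119403), np.float64(1072.0))
170 (np.float64(237.34811165845647), np.float64(194.85385878489328), np.float64(304.5)) (np.float64(239.90243902439025), np.float64(204.00497760079642), np.float64(401.79999999999995))
fin 0.9714231491088867 1.4000000000000004 10.2
block 0.923234224319458 2.0999999999999996 9.5
fin 0.05 [ 1.46296816 10.06384656]
fin 0.055 [ 1.60597246 11.04758183]
block 0.05 [1.81533274 9.94417841]
block 0.055 [ 1.9926314  10.91539952]
41.2417
```

View pics/ab.png

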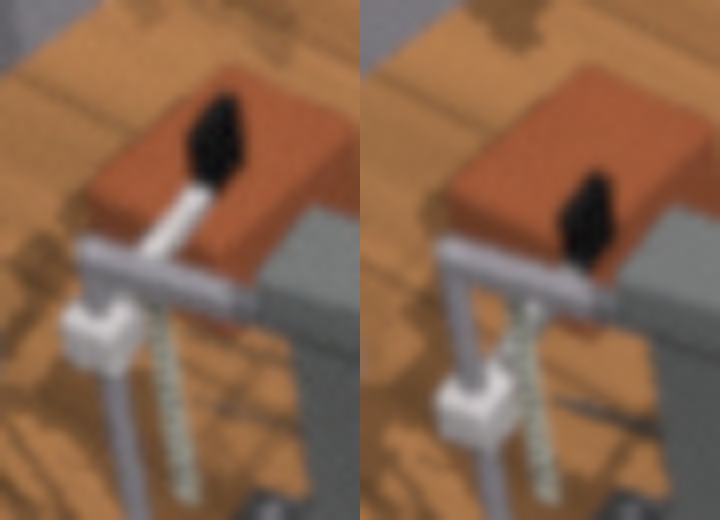

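Image slide is 50.2 mm. The fingertip estimate puts the index at about 0.245, level with the pointer. The image estimate and a top-end start put it 3.5–5.5 mm high. Pushing 2.5 mm further stays within tolerance under every estimate.

Run:
```python
from h import *
from bench import bot,state,jaws,optics
xy=[.6277,-.332]
bot.line_to([*xy,.44],max_speed=.22)
bot.line_to([*xy,.362],max_speed=.12)
bot.line_to([*xy,.3523],max_speed=.03);bot.wait(.15);print(state()["tcp_pos"],state()["force"])
bot.line_to([*xy,.43],max_speed=.12)
bot.line_to([.46,-.36,.44],max_speed=.22);bot.wait(.2)
B=[optics.get_image("scene")["image"] for _ in range(4)];b=np.mean(B,0)
A=np.mean([np.load("pics/scene0.npz")["image"],np.load("pics/scene11.npz")["image"]],0)
a8,b8=[np.clip(q,0,255).astype(np.uint8) for q in(A,b)]
for n,(r0,r1,c0,c1) in dict(fin=(166,180,247,256),block=(192,204,232,244)).items():
    t=cv2.resize(a8[r0:r1,c0:c1],None,fx=10,fy=10,interpolation=cv2.INTER_CUBIC);w=cv2.resize(b8[r0:r1+20,c0-3:c1+6],None,fx=10,fy=10,interpolation=cv2.INTER_CUBIC)
    r=cv2.matchTemplate(w,t,cv2.TM_CCOEFF_NORMED);_,v,_,l=cv2.minMaxLoc(r);print(n,v,l[0]/10-3,l[1]/10)
g=b[175:192,246:259].max(2)
for th in(50,65,80):
    w=np.clip(th-g,0,None);print((w*np.mgrid[175:192,246:259][0]).sum()/w.sum())
cv2.imwrite("pics/s14.png",cv2.resize(b8[140:230,215:320],None,fx=7,fy=6.5,interpolation=cv2.INTER_CUBIC)[:,:,::-1])
d=optics.get_image("top");cv2.imwrite("pics/t14.png",d["image"][:,:,::-1])
print(state()["time"])
```

```text
[ 0.62765514 -0.33194328  0.35226794] [-0.24064508 -0.96522337 -0.82284497]
fin 0.9651490449905396 1.5 10.7
block 0.9295642375946045 2.2 10.2
183.31615384615384
183.27019374068556
183.2872770276929
45.7667
```

View pics/s14.png

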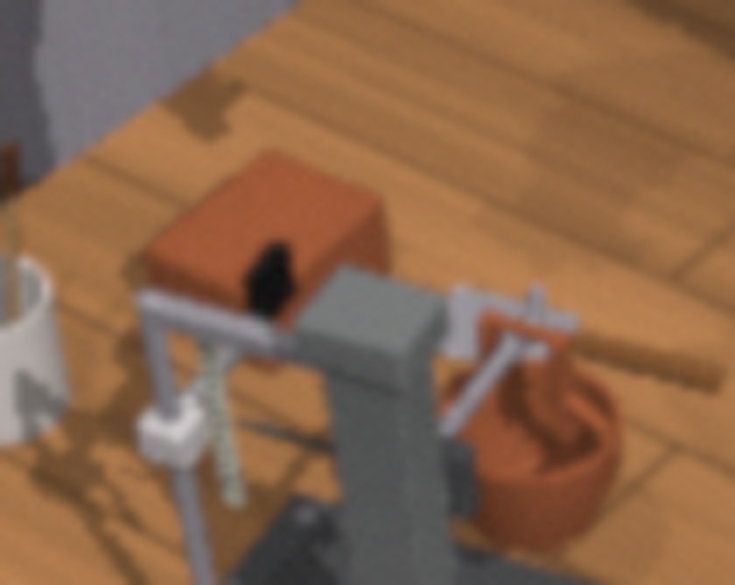

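View pics/t14.png

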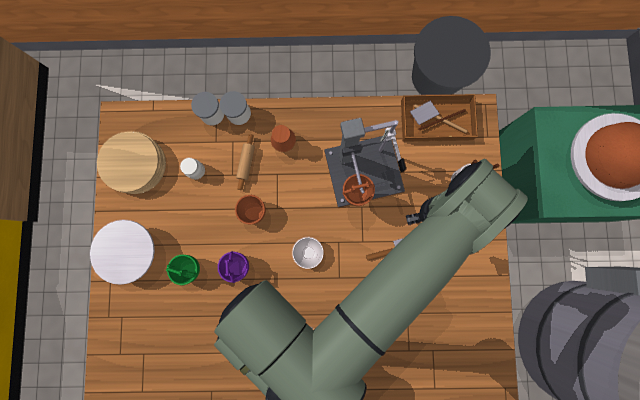

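All estimates now lie within ±3 mm and the pot hangs still, so I'm handing it in.

Run:
```python
from bench import sign_off,state
print(sign_off(),state()["time"])
```

```text
the job is handed in; nothing more can be done
the job is handed in; nothing more can be done
```

The pot is hanging on the scale's hook, let go and upright. The marker is set level with the pointer, and I handed the job in at about 46 s of the 58 s allowed. No verdict was reported.

- **Hanging the pot:** I gripped it across both handle legs and passed the handle over the hook tip. I then lowered it in small steps until the measured vertical load on the gripper was near zero, and released. The scale sank about 41 mm, well short of its bottom stop.
- **Pointer height:** two checks agree. The camera image gives 0.245 m and the gripper's height at release gives 0.244 m.
- **Marker height:** I pushed the marker down from above with closed fingers, after calibrating the fingertip height with a table touch of about 31 N, harder than intended but under the 40 N limit. The checks on the index did not fully agree:

| Check | Index height | Relative to pointer |
|---|---|---|
| Fingertip height | 0.2426 m | about 2 mm low |
| Position in the image | about 0.246 m | about 1.5 mm high |
| Distance slid in the image, assuming it started at its top end | about 0.247 m | about 3 mm high |

All three are within the 5 mm tolerance. I pushed the marker 2.5 mm further than the first setting to keep it that way. The index blade itself was hidden in the scene camera, so I could not compare the two tips directly.

The last pictures show the pot hanging upright with the robot clear of it and the scale. The other objects look unmoved in the top view, except that the arm hides part of the right-hand side there, including most of the spatula and the clay block.

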